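# Wind the carton feeder and reset its stop by one hole

### The arm

A 6-joint arm with a two-finger parallel gripper is mounted at the origin on a cart in front of the work surface, level with it; the furniture and walls round the work are solid. World frame = base frame: x ahead of the robot, y to its left, z up, the work surface at z = 0. Lengths are in mm, angles in rad, forces in N, time in s.
With the tool pointing down it reaches from about 275 to 875 mm from the base axis. Payload 12.5 kg.
Tool frame: the origin (TCP) lies on the centre line of the jaws, within the pads' length; the fingertips stand 17 mm ahead of it and the grasp point (between the pads) lies 2 mm behind it; z points along the fingers, y is the line along which they close (so a half turn about z gives the same grasp; the last joint's range is limited). The gripper opens to 85 mm and grips with 20 to 120 N. Pads are 22 mm wide; open, the fingers measure 114 mm over their backs; the gripper's body (76 mm by 85 mm) begins 54 mm behind the grasp point. The pads swing forward as they close: fully open they stand 13 mm farther back than shut.
Start: joints at [-1.362, 0.351, 1.652, -0, 1.139, -0.085], TCP at [159.295, -526.412, 248.29] pointing down, gripper open.
Joint ranges: [-2.75, 2.75], [-0.79, 2.1], [0.01, 2.65], [-1.57, 4.71], [0.07, 3.14], [-2.87, 2.87]. Speed limits (rad/s): [2.22, 2.22, 2.79, 3.14, 3.14, 3.14].

### API

Orientations are given as a unit quaternion [w, x, y, z].
In Python, from plant import status, cams, manip gives the robot as it stands.
- The arm moves only by the tool servo_tool, never from a script. Its argument "rows" is a list of rows, each an object of numbers: "tx", "ty", "tz": the shift along the tool's x, y, z normalised to -1 to 1, where 1 is 6 cm; "wx", "wy", "wz": the turn, a rotation vector about the tool's x, y, z normalised to -1 to 1, where 1 is 5 degrees; "gripper": the closure, from 0 (fully open) to 1 (shut). A call has 1 to 12 rows; each row shifts and turns the commanded pose from where the row before left it, along the tool's axes as they then stand; what a row does not reach is not made up. A row lasts 1/8 s, in which the tool goes at most 62.5 mm and 10.7 degrees, less where a joint would pass 70% of its speed; a pose out of reach is approached as far as the arm can. A call with a number of a shift or a turn outside -1 to 1 is refused whole. A call with a gripper value outside its range is refused whole. The fingers move at their own pace and stop on an object; "grip_force" is the grip in N (left out, the last holds). Time passes only in rows, so rows that do not move let the fingers close. It gives the time, the measured TCP pose, the force, the opening and the grip force at its end, in the units of the state.
- status.get_obs(): the state, without advancing time (a new reading comes with each control period).
- cams.capture(name): name is "side" or "top" or "wrist"; returns a dict with "img" (384x512x3 uint8, red, green, blue), "fx", "fy", "cx", "cy" (pixels), "T" (4x4, takes a point from camera to world coordinates). Camera axes: x right, y up, looking along -z (the intrinsics and any distortion apply to the point x, -y, -z); pixel columns grow to the right and rows downward; lengths in mm; the calibration is good to about 2 mm. A picture is of the moment at which its call begins. There is no depth.
- manip.hand_in(): hands the job in; it is judged then, once.
The state is a dict: "time": time; "joint_pos": joint angles; "dq": joint speeds; "tau": joint torques, N m; "tool_pos": TCP position; "ee_rot": TCP orientation; "ft_force": force on the tool from outside, world axes, zero at the start; "wrist_torque": the same for the moment, N m; "grip_width": opening from 0.0 (shut) to 1.0 (fully open); "finger_force": force on a finger pad.
Only numpy, scipy, OpenCV 4.12 (cv2) and the standard library are available. Lean on these libraries where they do the work, as an engineer would, in place of code of your own. Each camera call takes 0.05 s, during which the arm holds its last target. There are 200 camera calls.

### The job

Set the blue carton feeder for the next larger carton: first wind its drive spring with the red wing key on the round drum, clockwise in part turns, until the key reaches its stop (its yellow end at the green tick). Then pull up the black knob of the lock plunger, slide the yellow stop section away from the drum to the next hole and no farther, and let the pin drop fully home there. Finish still gripping that knob with the pin fully home, do not let go; leave the carton in the feeder and the things around it where they are.

Things in the scene. Friction and masses are not known exactly. Their poses are not given: they have to be found in the camera images.
- feeder: carton feeder, fixed: blue base plate 180 (x) x 320 (y) x 12 mm, grey round drum (84 across, top at z 60) at x 20, y 130, steel rail along y at x 35, top at z 60, with holes 12 mm long, 45 mm apart. Origin on the worktop; base reaches x -105 to 75, y -140 to 180; z up. All parts turn with its yaw. An aluminium plate (top at z 54) stands at y 78 beside the drum
- wind_key (a joint): turn of the red wing key on the drum, rad: grows clockwise seen from above, from 0 to its stop at 2.7 = fully wound. At 0 its wing lies along the feeder's x axis with the yellow end towards +x. It stays where it is left (ratchet); turning it takes about 0.2 N m
- wind_key_grip (a point): point on the key's vertical axis at the height to grip, 92 mm above the worktop; the wing is 44 long, 10 thick, 34 mm tall (z 72 to 106) and is pinched across its thickness. This frame turns with the key: x along the wing (yellow end at +x), y across it
- section (a joint): travel of the yellow stop section along the rail, m: 0 in its present hole, 0.045 at the next hole, 0.090 at the last; grows away from the drum (feeder's -y). Slides with about 2 N when the pin is out; the pin has 1.5 mm play in its hole
- plunger (a joint): lift of the spring lock plunger, m: 0 pin fully home in a hole, above 0.010 clear of the rail, 0.016 fully pulled. The spring pulls it down with 5 to 7 N; let down between holes, the pin rides on the rail at 0.010
- plunger_grip (a point): point to grip on the plunger's black knob, on its axis, 112 mm above the worktop with the pin home; knob 24 mm across, z 96 to 122; below it are a 10 mm steel stem and the section's boss (top at z = 80). Axes as the feeder's; rises with the plunger and moves with the section
- next_hole (a point): centre of the next hole's mouth, top of the rail, 60 mm above the worktop; the plunger's axis must end over it. Axes as the feeder's
- lane_carton: small brown carton 48 x 75 x 32 mm lying on the feeder's base between the two aluminium plates; origin at the centre of its underside; leave it
- parcel_s3: brown carton 63 x 101 x 50 mm on the worktop, to the right of the feeder; origin at the centre of its underside; leave it
- tape_measure: yellow tape measure 33 x 68 x 61 mm on the worktop, to the right; origin at its underside; leave it
- stapler: red and black stapler 36 x 145 x 42 mm, at the left; origin at its underside; leave it

How it is judged:
By the outcome, as a careful person would: the job done as asked, in the order asked, and still so for the second after the job is handed in, while the arm keeps its last pose, push and grip.
It also fails if it takes over 54 s, if anything falls off the work surface, if the arm or the gripper's body presses on something with over 40 N, if the wrist force passes 120 N, or if a joint passes its speed limit or range.

## Working session

There is one attempt and no reset: what is moved stays moved. The work goes in short steps, Python scripts to look and compute and a tool call to move; the robot and the scene stay as the last step left them, time stands still between calls to the robot, and variables do not carry over. Pictures are saved under pics/ and viewed, at most 10 in all, crops included, and the job is handed in when it is done.

Besides the shell and the picture viewer there is one more tool, called as a command line: name --argument value ..., lists and objects as JSON in quotes. servo_tool: Moves the arm, as the interface text tells. Its arguments: {"type":"object","properties":{"rows":{"type":"array"},"grip_force":{"type":"number"}},"required":["rows"]}

```bash
mkdir -p pics; python3 - <<'E'
from plant import status,cams
import cv2,numpy as np
o=status.get_obs();print({k:np.round(v,3).tolist() for k,v in o.items()})
for n in("top","side"):
    c=cams.capture(n);cv2.imwrite(f"pics/{n}0.png",c["img"][:,:,::-1]);np.savez(f"{n}0.npz",**c)
    print(n,c.keys(),c["fx"],c["fy"],c["cx"],c["cy"],np.round(c["T"],3).tolist(),c.get("dist"))
E
```

```text
{'time': 0.0, 'joint_pos': [-1.362, 0.351, 1.652, 0.0, 1.139, -0.085], 'dq': [0.001, 0.0, 0.001, 0.001, 0.002, 0.002], 'tau': [-0.002, -50.61, -29.141, -0.0, 0.005, 0.0], 'tool_pos': [159.253, -526.141, 247.787], 'ee_rot': [-0.001, 0.989, 0.146, -0.0], 'ft_force': [-0.075, 0.146, 0.287], 'wrist_torque': [-0.035, 0.013, -0.046], 'finger_force': 0.0, 'grip_width': 0.998}
top dict_keys(['img', 'fx', 'fy', 'cx', 'cy', 'T']) 357.80604653691296 357.80604653691296 264.6330137205788 193.58789504019842 [[-0.006, 0.989, -0.148, 326.22], [-1.0, -0.005, 0.011, 142.512], [0.01, 0.148, 0.989, 1080.931], [0.0, 0.0, 0.0, 1.0]] None
side dict_keys(['img', 'fx', 'fy', 'cx', 'cy', 'T']) 388.67775185209507 388.67775185209507 254.8309193431305 189.13624748379365 [[-0.95, 0.196, -0.243, 198.184], [-0.312, -0.555, 0.771, 1020.118], [0.016, 0.808, 0.589, 773.211], [0.0, 0.0, 0.0, 1.0]] None
```

View pics/top0.png

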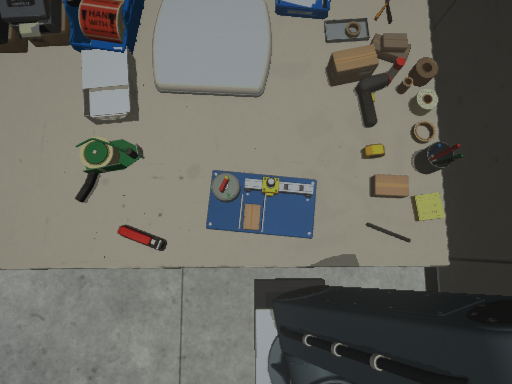

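View pics/side0.png

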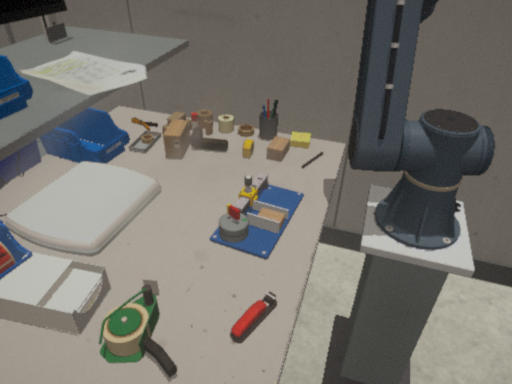

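The top view shows the feeder at columns 207–316, rows 170–238. The drum is at its left (about 225,185), the knob near (270,184), and feeder y points to the image's left. Next I'll measure the base outline, red key and knob.

```bash
cat >h.py <<'E'
import numpy as np,cv2
def ray(c,u,v):
    d=np.array([(u-c["cx"])/c["fx"],-(v-c["cy"])/c["fy"],-1.]);T=np.asarray(c["T"]);return T[:3,3],T[:3,:3]@d
def onz(c,u,v,z):
    o,d=ray(c,u,v);return o+d*(z-o[2])/d[2]
def proj(c,p):
    T=np.asarray(c["T"]);q=T[:3,:3].T@(np.asarray(p,float)-T[:3,3]);return np.array([c["cx"]-c["fx"]*q[0]/q[2],c["cy"]+c["fy"]*q[1]/q[2]])
def mask(c,lo,hi,roi):
    h=cv2.cvtColor(np.ascontiguousarray(c["img"]),cv2.COLOR_RGB2HSV);m=cv2.inRange(h,lo,hi);k=np.zeros_like(m);x0,y0,x1,y1=roi;k[y0:y1,x0:x1]=255;return m&k
def W(yaw,org,p):
    a,b=np.cos(yaw),np.sin(yaw);return np.array([org[0]+a*p[0]-b*p[1],org[1]+b*p[0]+a*p[1],p[2]])
E
python3 - <<'E'
from h import *
c=dict(np.load("top0.npz"));s=dict(np.load("side0.npz"))
for n,k,roi in(("top",c,(195,160,330,250)),("side",s,(205,170,315,260))):
    m=mask(k,(100,100,40),(125,255,255),roi)
    p=np.argwhere(m)[:,::-1]
    w=np.array([onz(k,u,v,12)[:2] for u,v in p],np.float32)
    r=cv2.minAreaRect(w);print(n,"base",r)
    b=cv2.boxPoints(r);print(b.round(1).tolist())
    for nm,lo,hi in(("red",(0,130,60),(8,255,255)),("yel",(22,130,80),(35,255,255))):
        m=mask(k,lo,hi,roi);nn,_,st,ce=cv2.connectedComponentsWithStats(m)
        for i in range(1,nn):
            if st[i,4]>2: print(n,nm,st[i].tolist(),ce[i].round(1),onz(k,*ce[i],100 if nm=="red" else 80).round(1))
cv2.imwrite("pics/c0.png",np.hstack([cv2.resize(c["img"][160:245,200:325,::-1],None,fx=3.2,fy=3.2,interpolation=2)[:270,:390],cv2.resize(s["img"][170:255,205:310,::-1],None,fx=3.2,fy=3.2,interpolation=2)[:270]]))
E
```

```text
top base ((456.70123291015625, 140.0732421875), (316.1414489746094, 176.8053436279297), 84.33404541015625)
[[353.1000061035156, -8.5], [529.0999755859375, -26.0], [560.2999877929688, 288.6000061035156], [384.29998779296875, 306.1000061035156]]
top red [219, 179, 9, 13, 48] [223.  184.6] [499.1 247.2 100. ]
top yel [225, 176, 4, 3, 9] [226.3 177. ] [524.7 240.1  80. ]
top yel [262, 177, 17, 19, 167] [269.9 186.7] [496.2 116.3  80. ]
side base ((456.51727294921875, 144.5982666015625), (316.9046325683594, 174.48745727539062), 84.17823791503906)
[[353.70001220703125, -4.199999809265137], [527.2000122070312, -21.899999618530273], [559.4000244140625, 293.3999938964844], [385.79998779296875, 311.1000061035156]]
side red [229, 205, 11, 14, 101] [233.7 211.6] [497.7 256.5 100. ]
side yel [239, 187, 18, 10, 79] [248.  192.2] [498.6 134.2  80. ]
side yel [253, 195, 5, 5, 16] [255.1 197.2] [471.  150.5  80. ]
side yel [227, 204, 3, 2, 4] [228.  204.5] [533.4 209.2  80. ]
```

View pics/c0.png

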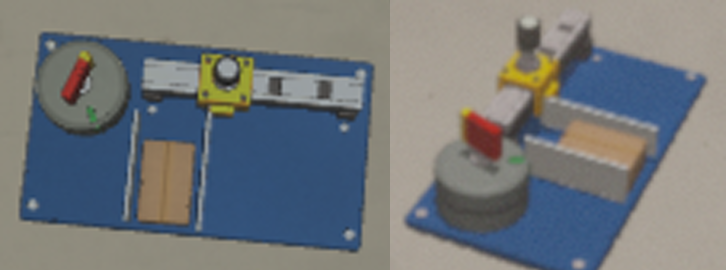

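servo_tool --rows '[{"tx": 0.8,"ty": -0.03,"wz": -1,"gripper": 0.3},{"tx": 0.8,"ty": -0.03,"wz": -1},{"tx": 0.8,"ty": -0.03,"wz": -1},{"tx": 0.8,"ty": -0.03,"wz": -1},{"tx": 0.8,"ty": -0.03,"wz": -1},{"tx": 0.8,"ty": -0.03,"wz": -1},{"tx": 0.8,"ty": -0.03,"wz": -1},{"tx": 0.8,"ty": -0.03,"wz": -1},{"tx": 0.8,"ty": -0.03,"wz": -1},{"tx": 0.8,"ty": -0.03,"wz": -1},{"tx": 0.8,"ty": -0.03,"wz": -1},{"tx": 0.8,"ty": -0.03,"wz": -1}]'

```text
invalid input at $.rows[0]: expected keys tx, ty, tz, wx, wy, wz, gripper
```

servo_tool --rows '[{"tx": 0.8,"ty": -0.03,"wz": -1},{"tx": 0.8,"ty": -0.03,"wz": -1},{"tx": 0.8,"ty": -0.03,"wz": -1},{"tx": 0.8,"ty": -0.03,"wz": -1},{"tx": 0.8,"ty": -0.03,"wz": -1},{"tx": 0.4,"wz": -1},{"wz": -1},{"wz": -1},{"wz": -1},{"wz": -1},{"wz": 0}]'

```text
invalid input at $.rows[0]: expected keys tx, ty, tz, wx, wy, wz, gripper
```

```bash
python3 - <<'E'
from plant import status,cams
from h import *
o=status.get_obs();print({k:np.round(o[k],3).tolist() for k in("time","tool_pos","ee_rot","joint_pos","grip_width","ft_force")})
c=cams.capture("wrist");np.savez("w1.npz",**c);cv2.imwrite("pics/w1.png",c["img"][:,:,::-1]);print(np.round(c["T"],3).tolist(),c["fx"])
E
```

```text
{'time': 0.1, 'tool_pos': [159.228, -526.158, 247.804], 'ee_rot': [-0.001, 0.989, 0.146, -0.0], 'joint_pos': [-1.362, 0.351, 1.652, 0.0, 1.139, -0.085], 'grip_width': 1.0, 'ft_force': [0.219, 0.604, 0.703]}
[[0.29, 0.922, 0.257, 223.542], [-0.957, 0.28, 0.076, -506.879], [-0.001, -0.268, 0.963, 374.384], [0.0, 0.0, 0.0, 1.0]] 325.80548867798973
```

View pics/w1.png

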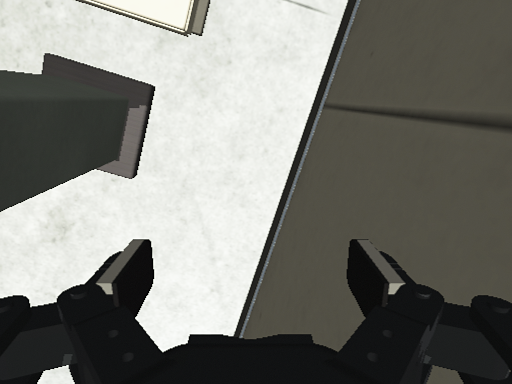

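The calls were refused because every row needs all the keys. This wrist view shows only the jaws, the floor and the cart. I'll send it again with full rows.

servo_tool --rows '[{"tx": 0.8,"ty": -0.03,"tz": 0,"wx": 0,"wy": 0,"wz": -1,"gripper": 0},{"tx": 0.8,"ty": -0.03,"tz": 0,"wx": 0,"wy": 0,"wz": -1,"gripper": 0},{"tx": 0.8,"ty": -0.03,"tz": 0,"wx": 0,"wy": 0,"wz": -1,"gripper": 0},{"tx": 0.8,"ty": -0.03,"tz": 0,"wx": 0,"wy": 0,"wz": -1,"gripper": 0},{"tx": 0.8,"ty": -0.03,"tz": 0,"wx": 0,"wy": 0,"wz": -1,"gripper": 0},{"tx": 0.8,"ty": -0.03,"tz": 0,"wx": 0,"wy": 0,"wz": -1,"gripper": 0},{"tx": 0.8,"ty": -0.03,"tz": 0,"wx": 0,"wy": 0,"wz": -1,"gripper": 0},{"tx": 0.8,"ty": -0.03,"tz": 0,"wx": 0,"wy": 0,"wz": -1,"gripper": 0},{"tx": 0.8,"ty": -0.03,"tz": 0,"wx": 0,"wy": 0,"wz": -1,"gripper": 0},{"tx": 0.8,"ty": -0.03,"tz": 0,"wx": 0,"wy": 0,"wz": -1,"gripper": 0},{"tx": 0.8,"ty": -0.03,"tz": 0,"wx": 0,"wy": 0,"wz": -1,"gripper": 0},{"tx": 0.8,"ty": -0.03,"tz": 0,"wx": 0,"wy": 0,"wz": -1,"gripper": 0}]'

```text
time: 1.65
tool_pos: [538.8, -125.6, 248.1]
ee_rot: [-0.0, 0.783, 0.623, -0.0]
ft_force: [0.4, -0.8, -0.5]
grip_width: 1.0
finger_force: 0.0
```

servo_tool --rows '[{"tx": 0.8,"ty": -0.03,"tz": 0,"wx": 0,"wy": 0,"wz": -1,"gripper": 0},{"tx": 0.8,"ty": -0.03,"tz": 0,"wx": 0,"wy": 0,"wz": -1,"gripper": 0},{"tx": 0.8,"ty": -0.03,"tz": 0,"wx": 0,"wy": 0,"wz": -1,"gripper": 0},{"tx": 0.8,"ty": -0.03,"tz": 0,"wx": 0,"wy": 0,"wz": -1,"gripper": 0},{"tx": 0.8,"ty": -0.03,"tz": 0,"wx": 0,"wy": 0,"wz": -1,"gripper": 0},{"tx": 0.4,"ty": 0,"tz": 0,"wx": 0,"wy": 0,"wz": -1,"gripper": 0},{"tx": 0,"ty": 0,"tz": 0,"wx": 0,"wy": 0,"wz": -1,"gripper": 0},{"tx": 0,"ty": 0,"tz": 0,"wx": 0,"wy": 0,"wz": -1,"gripper": 0},{"tx": 0,"ty": 0,"tz": 0,"wx": 0,"wy": 0,"wz": 0,"gripper": 0}]'

```text
time: 2.78
tool_pos: [537.6, 134.7, 248.1]
ee_rot: [-0.0, 0.524, 0.852, -0.0]
ft_force: [0.0, -0.2, -0.2]
grip_width: 1.0
finger_force: 0.0
```

```bash
python3 - <<'E'
from plant import status,cams
from h import *
o=status.get_obs();print({k:np.round(o[k],3).tolist() for k in("time","tool_pos","ee_rot","joint_pos","grip_width","ft_force")})
c=cams.capture("wrist");np.savez("w1.npz",**c);cv2.imwrite("pics/w2.png",c["img"][:,:,::-1]);print(np.round(c["T"],3).tolist(),c["fx"])
E
```

```text
{'time': 2.775, 'tool_pos': [537.628, 134.693, 248.103], 'ee_rot': [-0.0, 0.524, 0.852, -0.0], 'joint_pos': [0.161, 0.359, 1.641, -0.0, 1.143, -0.306], 'grip_width': 1.0, 'ft_force': [0.037, -0.173, -0.207]}
[[0.892, -0.435, -0.12, 506.742], [0.452, 0.86, 0.238, 194.876], [-0.001, -0.267, 0.964, 374.665], [0.0, 0.0, 0.0, 1.0]] 325.80548867798973
```

View pics/w2.png

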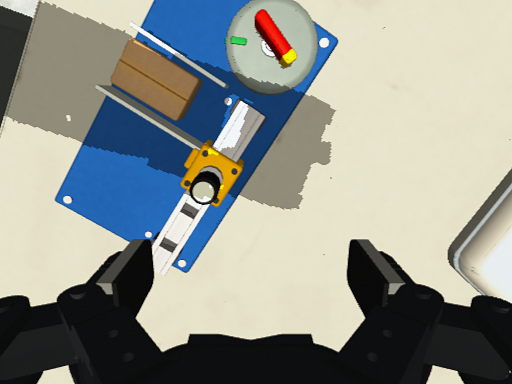

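The wrist view shows the key (red, about 275,35, with its yellow end at 289,57) and the green tick at (238,41). The knob is near (204,187), and the next and last holes are at about (189,211) and (167,245).

```bash
python3 - <<'E'
from h import *
c=dict(np.load("w1.npz"))
def comps(nm,lo,hi,roi,z,mn=15):
    m=mask(c,lo,hi,roi);nn,l,st,ce=cv2.connectedComponentsWithStats(m)
    for i in range(1,nn):
        if st[i,4]>mn:
            P=np.argwhere(l==i)[:,::-1];w=np.array([onz(c,u,v,z)[:2] for u,v in P],np.float32);r=cv2.minAreaRect(w)
            print(nm,st[i].tolist(),ce[i].round(1),"c",np.round(r[0],1),"sz",np.round(r[1],1),"ang",round(r[2],1))
comps("red",(0,130,60),(8,255,255),(220,0,330,100),106)
comps("yel",(20,130,80),(35,255,255),(220,0,330,100),106)
comps("green",(45,100,60),(85,255,255),(220,0,330,100),60)
comps("sect",(20,130,80),(35,255,255),(170,120,260,230),80)
comps("knob",(0,0,0),(180,255,50),(180,160,230,215),122)
comps("holes",(0,0,40),(180,90,120),(150,195,205,260),60,8)
g=cv2.medianBlur(cv2.cvtColor(c["img"],cv2.COLOR_RGB2GRAY),3)
ci=cv2.HoughCircles(g,3,1,50,param1=100,param2=.7,minRadius=38,maxRadius=55);print(ci)
if ci is not None:
    for u,v,r in ci[0]: print("circ",onz(c,u,v,60).round(1))
# predicted feeder
yaw=-0.0995
for org in((469.6,118.5),(469.6,120.7)):
    for n,p in(("drum",(20,130,60)),("holeL",(35,-0,60)),("corner75,-140",(75,-140,12)),("corner75,180",(75,180,12)),("cor-105,-140",(-105,-140,12))): w=W(yaw,org,p);print(org,n,w.round(1),proj(c,w).round(1))
k=c["img"][150:225,150:250,::-1];d=c["img"][0:100,220:330,::-1]
cv2.imwrite("pics/c1.png",np.hstack([cv2.resize(k,(400,300)),cv2.resize(d,(330,300))]))
E
```

```text
red [255, 9, 37, 51, 859] [271.1  33.6] c [499.2 244. ] sz [13.2 36.3] ang 64.8
yel [280, 49, 17, 19, 185] [288.  58.] c [518.8 235. ] sz [13.9  8. ] ang 70.9
green [231, 36, 16, 9, 109] [238.2  40.4] c [474.7 234.5] sz [13.5  5.8] ang 19.3
sect [181, 141, 62, 66, 1406] [211.9 168.2] c [502.8 119.3] sz [50.9 47.4] ang 84.4
knob [190, 171, 30, 34, 378] [206.8 183.8] c [505.  116.5] sz [22.5 27.9] ang 11.9
holes [191, 196, 8, 7, 13] [194.4 199.2] c [500.6  82.1] sz [2.2 7.8] ang 69.1
holes [180, 203, 19, 16, 157] [189.  210.5] c [500.7  68.3] sz [10.9 15.5] ang 84.8
holes [159, 237, 18, 15, 143] [167.8 244.6] c [496.3  23.4] sz [11.  15.6] ang 83.4
holes [151, 238, 6, 7, 17] [152.6 241.1] c [480.4  20.6] sz [8.9 2.6] ang 82.1
holes [175, 253, 5, 7, 9] [177.2 256.3] c [510.5  15.7] sz [8.4 0.9] ang 83.2
[[[270.5  46.5  45.5]
  [153.5  77.5  40. ]
  [186.5 121.5  54.4]
  [236.5  98.5  54.4]
  [164.5 186.5  47.7]
  [264.5 152.5  48.9]
  [191.5  22.5  44.5]
  [511.5 254.5  45.6]
  [235.5 249.5  53.2]
  [ 71.5  67.5  52.2]
  [143.5 297.5  53.3]
  [227.5 191.5  46.6]
  [112.5 205.5  54.4]
  
[... 2109 characters left out ...]
3.8  60. ]
circ [686.   -4.3  60. ]
circ [550.6 306.   60. ]
circ [621.6  67.7  60. ]
circ [723.3 273.7  60. ]
(469.6, 118.5) drum [502.4 245.9  60. ] [271.8  43.3]
(469.6, 118.5) holeL [504.4 115.   60. ] [211.7 172.2]
(469.6, 118.5) corner75,-140 [530.3 -28.3  12. ] [186.2 273.4]
(469.6, 118.5) corner75,180 [562.1 290.2  12. ] [340.6  37.7]
(469.6, 118.5) cor-105,-140 [351.2 -10.4  12. ] [ 51.8 199. ]
(469.6, 120.7) drum [502.4 248.1  60. ] [273.  41.]
(469.6, 120.7) holeL [504.4 117.2  60. ] [212.7 170.3]
(469.6, 120.7) corner75,-140 [530.3 -26.1  12. ] [186.9 272. ]
(469.6, 120.7) corner75,180 [562.1 292.4  12. ] [341.8  35.6]
(469.6, 120.7) cor-105,-140 [351.2  -8.2  12. ] [ 52.3 197.4]
```

View pics/c1.png

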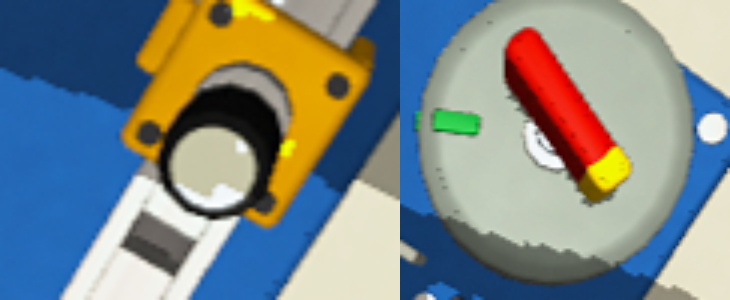

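servo_tool --rows '[{"tx": 0.95,"ty": 0.155,"tz": 0,"wx": 0,"wy": 0,"wz": 0,"gripper": 0},{"tx": 0.95,"ty": 0.155,"tz": 0,"wx": 0,"wy": 0,"wz": -1,"gripper": 0},{"tx": 0,"ty": 0,"tz": 0.3,"wx": 0,"wy": 0,"wz": -1,"gripper": 0},{"tx": 0,"ty": 0,"tz": 0.4,"wx": 0,"wy": 0,"wz": -1,"gripper": 0},{"tx": 0,"ty": 0,"tz": 0.4,"wx": 0,"wy": 0,"wz": -1,"gripper": 0},{"tx": 0,"ty": 0,"tz": 0.28,"wx": 0,"wy": 0,"wz": -1,"gripper": 0},{"tx": 0,"ty": 0,"tz": 0,"wx": 0,"wy": 0,"wz": -1,"gripper": 0},{"tx": 0,"ty": 0,"tz": 0,"wx": 0,"wy": 0,"wz": -1,"gripper": 0},{"tx": 0,"ty": 0,"tz": 0,"wx": 0,"wy": 0,"wz": -0.64,"gripper": 0},{"tx": 0,"ty": 0,"tz": 0,"wx": 0,"wy": 0,"wz": 0,"gripper": 0}]'

```text
time: 4.08
tool_pos: [502.9, 244.7, 165.4]
ee_rot: [-0.0, 0.217, 0.976, -0.0]
ft_force: [0.1, 0.4, 0.2]
grip_width: 0.996
finger_force: 0.0
```

```bash
cat >>h.py <<'E'
def wing(c,t):  # key outline at top z106 ; tool frame result
    from scipy.spatial.transform import Rotation as R
    m=mask(c,(0,130,60),(8,255,255),(100,0,400,300))|mask(c,(20,130,80),(35,255,255),(100,0,400,300))
    nn,l,st,ce=cv2.connectedComponentsWithStats(m);i=1+np.argmax(st[1:,4])
    P=np.argwhere(l==i)[:,::-1];w=np.array([onz(c,u,v,106)[:2] for u,v in P],np.float32);r=cv2.minAreaRect(w)
    q=t["ee_rot"];Rm=R.from_quat([*q[1:],q[0]]).as_matrix()
    d=np.append(np.array(r[0])-t["tool_pos"][:2],0)
    print("wing",st[i].tolist(),"c",np.round(r[0],1),"sz",np.round(r[1],1),"ang",round(r[2],1),"in tool",(Rm.T@d).round(1),"tool yaw x",np.degrees(np.arctan2(Rm[1,0],Rm[0,0])).round(1))
    return Rm
E
python3 - <<'E'
from plant import status,cams
from h import *
c=cams.capture("wrist");o=status.get_obs();np.savez("w3.npz",**c);cv2.imwrite("pics/w3.png",c["img"][:,:,::-1])
print({k:np.round(o[k],3).tolist() for k in("time","tool_pos","ee_rot","joint_pos")})
Rm=wing(c,o)
for z in(4,):
  for y in(-42,0,42): print(y,proj(c,np.array(o["tool_pos"])+Rm@[0,y,z]).round(1))
m=mask(c,(45,100,60),(85,255,255),(0,0,512,300));print("green",np.argwhere(m).mean(0)[::-1],onz(c,*np.argwhere(m).mean(0)[::-1],60))
E
```

```text
{'time': 4.125, 'tool_pos': [502.936, 244.676, 165.46], 'ee_rot': [-0.0, 0.217, 0.976, -0.0], 'joint_pos': [0.37, 0.466, 1.705, -0.0, 0.971, -0.763]}
wing [242, 170, 17, 79, 1218] c [500.  245.5] sz [ 9.9 49.7] ang 65.3 in tool [ 3.  -0.5  0. ] tool yaw x 154.9
-42 [155.7 258.1]
0 [250.8 258.2]
42 [345.8 258.3]
green [220.1125 164.875 ] [473.95364871 233.94265925  60.        ]
```

View pics/w3.png

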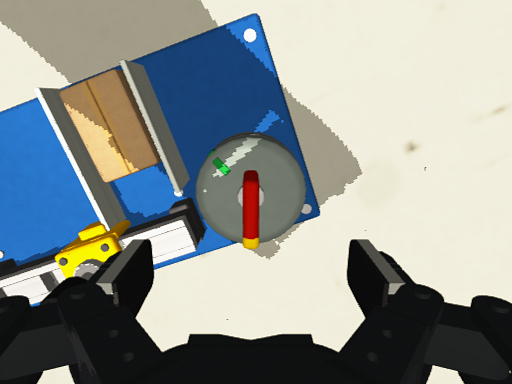

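The wing runs vertically midway between the jaws (column 250, rows 170–249), so it is well aligned. The drum circle centre is at about (251,188), with the tick at (220,165).

```bash
python3 - <<'E'
from h import *
c=dict(np.load("w3.npz"))
h=cv2.cvtColor(c["img"],cv2.COLOR_RGB2HSV)
g=cv2.medianBlur(cv2.cvtColor(c["img"],cv2.COLOR_RGB2GRAY),3)
ci=cv2.HoughCircles(g,cv2.HOUGH_GRADIENT,1,300,param1=100,param2=15,minRadius=46,maxRadius=62);print(ci)
u,v,r=ci[0][0];p=onz(c,u,v,60);print(p,"r",np.linalg.norm(onz(c,u+r,v,60)-p))
for v in(170,249):print(onz(c,250,v,106).round(1))
E
```

```text
[[[251.5 193.5  55.9]]]
[503.15076597 245.4155419   60.        ] r 41.4640883306074
[477.6 256.2 106. ]
[523.2 234.8 106. ]
```

servo_tool --grip_force 50 --rows '[{"tx": 0,"ty": 0,"tz": 0.45,"wx": 0,"wy": 0,"wz": 0,"gripper": 0},{"tx": -0.01,"ty": 0,"tz": 0.45,"wx": 0,"wy": 0,"wz": 0,"gripper": 0},{"tx": 0,"ty": 0,"tz": 0.25,"wx": 0,"wy": 0,"wz": 0,"gripper": 0},{"tx": 0,"ty": 0,"tz": 0.1,"wx": 0,"wy": 0,"wz": 0,"gripper": 0},{"tx": 0,"ty": 0,"tz": 0,"wx": 0,"wy": 0,"wz": 0,"gripper": 0.5},{"tx": 0,"ty": 0,"tz": 0,"wx": 0,"wy": 0,"wz": 0,"gripper": 1},{"tx": 0,"ty": 0,"tz": 0,"wx": 0,"wy": 0,"wz": 0,"gripper": 1},{"tx": 0,"ty": 0,"tz": 0,"wx": 0,"wy": 0,"wz": 0,"gripper": 1},{"tx": 0,"ty": 0,"tz": 0,"wx": 0,"wy": 0,"wz": 0,"gripper": 1},{"tx": 0,"ty": 0,"tz": 0,"wx": 0,"wy": 0,"wz": 0,"gripper": 1}]'

```text
time: 5.38
tool_pos: [503.6, 244.6, 90.9]
ee_rot: [0.0, 0.216, 0.976, 0.0]
ft_force: [-0.8, 0.6, 5.5]
grip_width: 0.104
finger_force: 50.7
```

servo_tool --rows '[{"tx": 0,"ty": 0,"tz": 0,"wx": 0,"wy": 0,"wz": 1,"gripper": 1},{"tx": 0,"ty": 0,"tz": 0,"wx": 0,"wy": 0,"wz": 1,"gripper": 1},{"tx": 0,"ty": 0,"tz": 0,"wx": 0,"wy": 0,"wz": 1,"gripper": 1},{"tx": 0,"ty": 0,"tz": 0,"wx": 0,"wy": 0,"wz": 1,"gripper": 1},{"tx": 0,"ty": 0,"tz": 0,"wx": 0,"wy": 0,"wz": 1,"gripper": 1},{"tx": 0,"ty": 0,"tz": 0,"wx": 0,"wy": 0,"wz": 1,"gripper": 1},{"tx": 0,"ty": 0,"tz": 0,"wx": 0,"wy": 0,"wz": 1,"gripper": 1},{"tx": 0,"ty": 0,"tz": 0,"wx": 0,"wy": 0,"wz": 1,"gripper": 1},{"tx": 0,"ty": 0,"tz": 0,"wx": 0,"wy": 0,"wz": 1,"gripper": 1},{"tx": 0,"ty": 0,"tz": 0,"wx": 0,"wy": 0,"wz": 1,"gripper": 1},{"tx": 0,"ty": 0,"tz": 0,"wx": 0,"wy": 0,"wz": 1,"gripper": 1},{"tx": 0,"ty": 0,"tz": 0,"wx": 0,"wy": 0,"wz": 1,"gripper": 1}]'

```text
time: 6.88
tool_pos: [503.8, 244.8, 90.9]
ee_rot: [0.0, 0.676, 0.737, 0.001]
ft_force: [-1.2, 1.4, 4.8]
grip_width: 0.109
finger_force: 50.7
```

```bash
python3 - <<'E'
from plant import status
import numpy as np
o=status.get_obs();q=o["ee_rot"];print({k:np.round(o[k],3).tolist() for k in("tool_pos","ft_force","wrist_torque","joint_pos")},np.degrees(2*np.arctan2(q[2],q[1])))
E
```

```text
{'tool_pos': [503.8, 244.796, 90.884], 'ft_force': [-1.178, 1.381, 4.774], 'wrist_torque': [0.236, 0.088, 0.195], 'joint_pos': [0.369, 0.576, 1.745, 0.0, 0.819, 0.284]} 94.89440983907677
```

servo_tool --rows '[{"tx": 0,"ty": 0,"tz": 0,"wx": 0,"wy": 0,"wz": 1,"gripper": 1},{"tx": 0,"ty": 0,"tz": 0,"wx": 0,"wy": 0,"wz": 1,"gripper": 1},{"tx": 0,"ty": 0,"tz": 0,"wx": 0,"wy": 0,"wz": 1,"gripper": 1},{"tx": 0,"ty": 0,"tz": 0,"wx": 0,"wy": 0,"wz": 1,"gripper": 1},{"tx": 0,"ty": 0,"tz": 0,"wx": 0,"wy": 0,"wz": 1,"gripper": 1},{"tx": 0,"ty": 0,"tz": 0,"wx": 0,"wy": 0,"wz": 1,"gripper": 1},{"tx": 0,"ty": 0,"tz": 0,"wx": 0,"wy": 0,"wz": 1,"gripper": 1},{"tx": 0,"ty": 0,"tz": 0,"wx": 0,"wy": 0,"wz": 1,"gripper": 1},{"tx": 0,"ty": 0,"tz": 0,"wx": 0,"wy": 0,"wz": 1,"gripper": 1},{"tx": 0,"ty": 0,"tz": 0,"wx": 0,"wy": 0,"wz": 1,"gripper": 1},{"tx": 0,"ty": 0,"tz": 0,"wx": 0,"wy": 0,"wz": 1,"gripper": 1},{"tx": 0,"ty": 0,"tz": 0,"wx": 0,"wy": 0,"wz": 1,"gripper": 1}]'

```text
time: 8.38
tool_pos: [504.0, 244.7, 90.9]
ee_rot: [0.0, 0.954, 0.3, 0.001]
ft_force: [2.2, 0.7, 2.7]
grip_width: 0.11
finger_force: 50.6
```

servo_tool --rows '[{"tx": 0,"ty": 0,"tz": 0,"wx": 0,"wy": 0,"wz": 0.7,"gripper": 1},{"tx": 0,"ty": 0,"tz": 0,"wx": 0,"wy": 0,"wz": 0.7,"gripper": 1},{"tx": 0,"ty": 0,"tz": 0,"wx": 0,"wy": 0,"wz": 0.7,"gripper": 1},{"tx": 0,"ty": 0,"tz": 0,"wx": 0,"wy": 0,"wz": 0.7,"gripper": 1}]'

```text
time: 8.88
tool_pos: [504.1, 244.7, 90.9]
ee_rot: [-0.0, 0.983, 0.182, 0.001]
ft_force: [1.7, -0.2, 3.6]
grip_width: 0.11
finger_force: 50.6
```

```bash
cat >st.py <<'E'
from plant import status
import numpy as np
o=status.get_obs();q=o["ee_rot"];print({k:np.round(o[k],3).tolist() for k in("time","tool_pos","ft_force","wrist_torque","joint_pos","grip_width","finger_force")},np.degrees(2*np.arctan2(q[2],q[1])))
E
python3 st.py
```

```text
{'time': 8.875, 'tool_pos': [504.079, 244.686, 90.923], 'ft_force': [1.702, -0.193, 3.618], 'wrist_torque': [0.032, -0.176, 0.198], 'joint_pos': [0.369, 0.577, 1.745, -0.0, 0.818, 1.574], 'grip_width': 0.11, 'finger_force': 50.569} 20.949397683126218
```

servo_tool --rows '[{"tx": 0,"ty": 0,"tz": 0,"wx": 0,"wy": 0,"wz": 0.3,"gripper": 1},{"tx": 0,"ty": 0,"tz": 0,"wx": 0,"wy": 0,"wz": 0.3,"gripper": 1},{"tx": 0,"ty": 0,"tz": 0,"wx": 0,"wy": 0,"wz": 0,"gripper": 1}]'

```text
time: 9.25
tool_pos: [504.1, 244.7, 90.9]
ee_rot: [0.0, 0.988, 0.157, 0.001]
ft_force: [2.4, 0.3, 6.3]
grip_width: 0.106
finger_force: 55.8
```

```bash
python3 st.py
```

```text
{'time': 9.25, 'tool_pos': [504.07, 244.667, 90.937], 'ft_force': [2.353, 0.27, 6.292], 'wrist_torque': [0.04, -0.412, 0.925], 'joint_pos': [0.369, 0.576, 1.745, -0.001, 0.818, 1.624], 'grip_width': 0.106, 'finger_force': 55.843} 18.120503102810776
```

The wrist moment jumped to 0.9 N m, about 135° on from the start angle, so the key is at its stop. I'll release it, rise and move over the knob.

servo_tool --rows '[{"tx": 0,"ty": 0,"tz": 0,"wx": 0,"wy": 0,"wz": 0,"gripper": 0},{"tx": 0,"ty": 0,"tz": 0,"wx": 0,"wy": 0,"wz": 0,"gripper": 0},{"tx": 0,"ty": 0,"tz": 0,"wx": 0,"wy": 0,"wz": 0,"gripper": 0},{"tx": 0,"ty": 0,"tz": 0,"wx": 0,"wy": 0,"wz": 0,"gripper": 0},{"tx": 0,"ty": 0,"tz": -0.4,"wx": 0,"wy": 0,"wz": 0,"gripper": 0},{"tx": 0,"ty": 0,"tz": -0.5,"wx": 0,"wy": 0,"wz": 0,"gripper": 0},{"tx": 0,"ty": 0,"tz": -0.6,"wx": 0,"wy": 0,"wz": 0.8,"gripper": 0},{"tx": 0,"ty": 0,"tz": 0,"wx": 0,"wy": 0,"wz": 1,"gripper": 0},{"tx": 0,"ty": 0,"tz": 0,"wx": 0,"wy": 0,"wz": 1,"gripper": 0},{"tx": 0,"ty": 0,"tz": 0,"wx": 0,"wy": 0,"wz": 1,"gripper": 0},{"tx": 0,"ty": 0,"tz": 0,"wx": 0,"wy": 0,"wz": 1,"gripper": 0},{"tx": 0.1,"ty": 0.5,"tz": 0,"wx": 0,"wy": 0,"wz": 0,"gripper": 0}]'

```text
time: 10.75
tool_pos: [506.1, 214.7, 180.4]
ee_rot: [-0.0, 0.999, -0.052, 0.0]
ft_force: [0.6, -0.0, 0.3]
grip_width: 1.0
finger_force: 0.0
```

servo_tool --rows '[{"tx": 0.14,"ty": 0.8,"tz": 0,"wx": 0,"wy": 0,"wz": 0,"gripper": 0},{"tx": 0,"ty": 0.86,"tz": 0,"wx": 0,"wy": 0,"wz": 0,"gripper": 0},{"tx": 0,"ty": 0,"tz": 0,"wx": 0,"wy": 0,"wz": 0,"gripper": 0},{"tx": 0,"ty": 0,"tz": 0,"wx": 0,"wy": 0,"wz": 0,"gripper": 0}]'

```text
time: 11.25
tool_pos: [504.4, 114.4, 180.6]
ee_rot: [-0.0, 0.999, -0.052, 0.0]
ft_force: [-0.1, 0.1, 0.0]
grip_width: 1.002
finger_force: 0.0
```

```bash
python3 st.py; python3 - <<'E'
from plant import status,cams
from h import *
from scipy.spatial.transform import Rotation as R
c=cams.capture("wrist");o=status.get_obs();np.savez("w4.npz",**c)
t=cams.capture("top");np.savez("t4.npz",**t)
q=o["ee_rot"];Rm=R.from_quat([*q[1:],q[0]]).as_matrix()
k=proj(c,[505.5,114.2,122]);print("pred knob px",k)
u,v=k.astype(int)
g=cv2.cvtColor(c["img"],cv2.COLOR_RGB2GRAY);g=cv2.medianBlur(g,3)
m=g.copy()
ci=cv2.HoughCircles(g[v-70:v+70,u-70:u+70].copy(),cv2.HOUGH_GRADIENT,1,200,param1=120,param2=10,minRadius=12,maxRadius=45)
for a,b,r in ci[0]:
    a+=u-70;b+=v-70;p=onz(c,a,b,122);print("circ",a,b,r,p.round(1),"r mm",np.linalg.norm(onz(c,a+r,b,122)-p).round(1),"tool",(Rm.T@(p-o["tool_pos"])).round(1))
cv2.imwrite("pics/c4.png",np.hstack([c["img"][:,:,::-1],cv2.resize(t["img"][165:245,200:270,::-1],(288,384))[:, :]]))
E
```

```text
{'time': 11.25, 'tool_pos': [504.431, 114.435, 180.621], 'ft_force': [-0.112, 0.06, 0.04], 'wrist_torque': [-0.001, 0.051, 0.013], 'joint_pos': [0.133, 0.376, 1.803, 0.0, 0.963, 1.808], 'grip_width': 1.002, 'finger_force': 0.0} -5.9973324030575235
pred knob px [249.78883182 212.06200629]
circ 251.5 192.5 33.3 [517.6 111.9 122. ] r mm 19.7 tool [13.4  1.6 58.5]
```

View pics/c4.png

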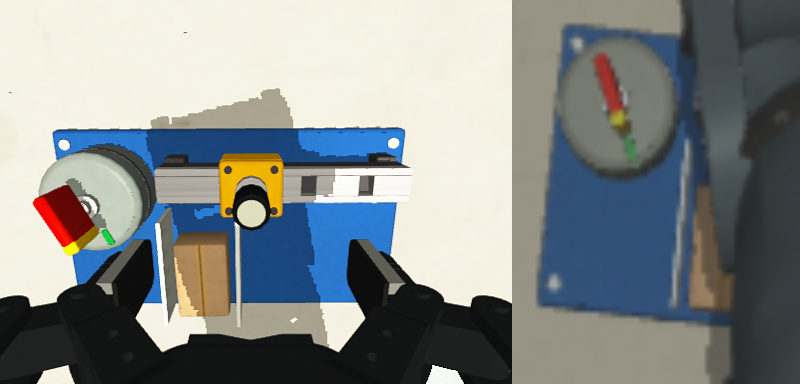

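The key's yellow end sits at the green tick in both views, and the knob top is at (251,211), about 1–2 mm from the jaw centre line. I'll descend and grip the knob.

servo_tool --grip_force 60 --rows '[{"tx": 0.03,"ty": 0.015,"tz": 0.45,"wx": 0,"wy": 0,"wz": 0,"gripper": 0},{"tx": 0,"ty": 0,"tz": 0.45,"wx": 0,"wy": 0,"wz": 0,"gripper": 0},{"tx": 0,"ty": 0,"tz": 0.27,"wx": 0,"wy": 0,"wz": 0,"gripper": 0},{"tx": 0,"ty": 0,"tz": 0,"wx": 0,"wy": 0,"wz": 0,"gripper": 0.4},{"tx": 0,"ty": 0,"tz": 0,"wx": 0,"wy": 0,"wz": 0,"gripper": 1},{"tx": 0,"ty": 0,"tz": 0,"wx": 0,"wy": 0,"wz": 0,"gripper": 1},{"tx": 0,"ty": 0,"tz": 0,"wx": 0,"wy": 0,"wz": 0,"gripper": 1},{"tx": 0,"ty": 0,"tz": 0,"wx": 0,"wy": 0,"wz": 0,"gripper": 1},{"tx": 0,"ty": 0,"tz": 0,"wx": 0,"wy": 0,"wz": 0,"gripper": 1}]'

```text
time: 12.48
tool_pos: [506.4, 113.1, 111.3]
ee_rot: [-0.0, 0.999, -0.052, 0.001]
ft_force: [-1.9, 1.1, 6.9]
grip_width: 0.257
finger_force: 58.4
```

```bash
python3 st.py
```

```text
{'time': 12.475, 'tool_pos': [506.433, 113.097, 111.279], 'ft_force': [-1.93, 1.148, 6.907], 'wrist_torque': [0.008, 0.186, 0.04], 'joint_pos': [0.13, 0.484, 1.846, 0.0, 0.81, 1.805], 'grip_width': 0.257, 'finger_force': 58.411} -5.971393974404884
```

servo_tool --rows '[{"tx": 0,"ty": 0,"tz": -0.1,"wx": 0,"wy": 0,"wz": 0,"gripper": 1},{"tx": 0,"ty": 0,"tz": -0.13,"wx": 0,"wy": 0,"wz": 0,"gripper": 1},{"tx": 0,"ty": 0,"tz": 0,"wx": 0,"wy": 0,"wz": 0,"gripper": 1},{"tx": 0,"ty": 0,"tz": 0,"wx": 0,"wy": 0,"wz": 0,"gripper": 1}]'

```text
time: 12.98
tool_pos: [506.2, 113.1, 124.1]
ee_rot: [-0.0, 0.999, -0.052, 0.0]
ft_force: [4.8, 1.3, -6.1]
grip_width: 0.261
finger_force: 59.0
```

```bash
python3 st.py
```

```text
{'time': 12.975, 'tool_pos': [506.188, 113.071, 124.1], 'ft_force': [4.771, 1.257, -6.067], 'wrist_torque': [0.236, -0.839, 0.038], 'joint_pos': [0.13, 0.463, 1.839, 0.0, 0.839, 1.805], 'grip_width': 0.261, 'finger_force': 58.984} -5.97115673881478
```

servo_tool --rows '[{"tx": 0,"ty": 0,"tz": -0.02,"wx": 0,"wy": 0,"wz": 0,"gripper": 1},{"tx": 0,"ty": 0.05,"tz": 0,"wx": 0,"wy": 0,"wz": 0,"gripper": 1},{"tx": 0,"ty": 0.05,"tz": 0,"wx": 0,"wy": 0,"wz": 0,"gripper": 1},{"tx": 0,"ty": 0,"tz": 0,"wx": 0,"wy": 0,"wz": 0,"gripper": 1}]'

```text
time: 13.48
tool_pos: [505.6, 106.9, 125.2]
ee_rot: [0.0, 0.999, -0.052, 0.0]
ft_force: [4.7, -0.6, -6.6]
grip_width: 0.257
finger_force: 59.1
```

```bash
python3 st.py
```

```text
{'time': 13.475, 'tool_pos': [505.561, 106.883, 125.175], 'ft_force': [4.728, -0.635, -6.592], 'wrist_torque': [-0.011, -0.827, 0.037], 'joint_pos': [0.118, 0.459, 1.843, -0.0, 0.84, 1.794], 'grip_width': 0.257, 'finger_force': 59.072} -5.973915937182943
```

servo_tool --rows '[{"tx": 0,"ty": 0.15,"tz": 0,"wx": 0,"wy": 0,"wz": 0,"gripper": 1},{"tx": 0.002,"ty": 0.15,"tz": 0,"wx": 0,"wy": 0,"wz": 0,"gripper": 1},{"tx": 0.002,"ty": 0.15,"tz": 0,"wx": 0,"wy": 0,"wz": 0,"gripper": 1},{"tx": 0,"ty": 0.15,"tz": 0,"wx": 0,"wy": 0,"wz": 0,"gripper": 1},{"tx": 0,"ty": 0.045,"tz": 0,"wx": 0,"wy": 0,"wz": 0,"gripper": 1},{"tx": 0,"ty": 0,"tz": 0,"wx": 0,"wy": 0,"wz": 0,"gripper": 1},{"tx": 0,"ty": 0,"tz": 0,"wx": 0,"wy": 0,"wz": 0,"gripper": 1}]'

```text
time: 14.35
tool_pos: [501.7, 68.4, 125.2]
ee_rot: [0.0, 0.999, -0.052, 0.0]
ft_force: [5.0, -3.0, -7.7]
grip_width: 0.263
finger_force: 59.2
```

```bash
python3 st.py;python3 - <<'E'
from plant import cams
from h import *
c=cams.capture("side");cv2.imwrite("pics/s5.png",cv2.resize(c["img"][150:260,195:325,::-1],(768,590)if False else (709,600)))
E
```

```text
{'time': 14.35, 'tool_pos': [501.714, 68.374, 125.197], 'ft_force': [4.962, -2.972, -7.745], 'wrist_torque': [-0.327, -0.816, -0.044], 'joint_pos': [0.044, 0.443, 1.87, -0.001, 0.829, 1.719], 'grip_width': 0.263, 'finger_force': 59.205} -5.96106490681985
```

View pics/s5.png

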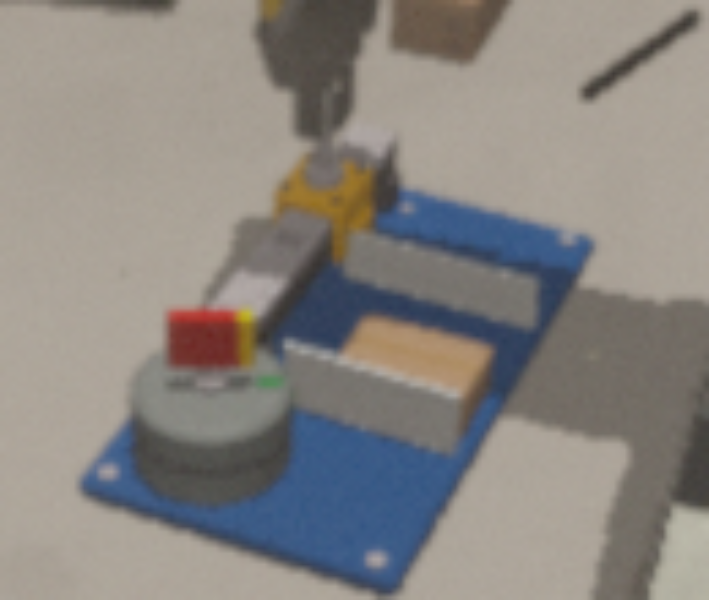

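The section has moved with the knob, about 45 mm along the rail by TCP travel, and the key's yellow end is still at the tick. Next I'll lower the pin.

servo_tool --rows '[{"tx": 0,"ty": 0,"tz": 0.06,"wx": 0,"wy": 0,"wz": 0,"gripper": 1},{"tx": 0,"ty": 0,"tz": 0.06,"wx": 0,"wy": 0,"wz": 0,"gripper": 1},{"tx": 0,"ty": 0,"tz": 0.06,"wx": 0,"wy": 0,"wz": 0,"gripper": 1},{"tx": 0,"ty": 0,"tz": 0.055,"wx": 0,"wy": 0,"wz": 0,"gripper": 1},{"tx": 0,"ty": 0,"tz": 0,"wx": 0,"wy": 0,"wz": 0,"gripper": 1},{"tx": 0,"ty": 0,"tz": 0,"wx": 0,"wy": 0,"wz": 0,"gripper": 1}]'

```text
time: 15.15
tool_pos: [501.8, 68.5, 111.4]
ee_rot: [0.0, 0.999, -0.052, 0.0]
ft_force: [3.4, -2.7, -1.4]
grip_width: 0.259
finger_force: 60.2
```

```bash
python3 st.py
```

```text
{'time': 15.15, 'tool_pos': [501.774, 68.53, 111.356], 'ft_force': [3.419, -2.721, -1.382], 'wrist_torque': [-0.368, -0.601, -0.019], 'joint_pos': [0.044, 0.466, 1.877, -0.0, 0.798, 1.719], 'grip_width': 0.259, 'finger_force': 60.176} -5.959498333510014
```

servo_tool --rows '[{"tx": 0,"ty": 0,"tz": 0.015,"wx": 0,"wy": 0,"wz": 0,"gripper": 1},{"tx": 0,"ty": 0,"tz": 0.015,"wx": 0,"wy": 0,"wz": 0,"gripper": 1},{"tx": 0,"ty": 0,"tz": 0,"wx": 0,"wy": 0,"wz": 0,"gripper": 1}]'

```text
time: 15.52
tool_pos: [502.1, 68.7, 111.1]
ee_rot: [-0.0, 0.999, -0.052, 0.001]
ft_force: [-4.0, -0.9, 22.2]
grip_width: 0.26
finger_force: 62.4
```

```bash
python3 st.py
```

```text
{'time': 15.525, 'tool_pos': [502.082, 68.736, 111.116], 'ft_force': [-3.962, -0.883, 22.214], 'wrist_torque': [-0.219, 0.619, -0.022], 'joint_pos': [0.044, 0.467, 1.877, 0.0, 0.796, 1.719], 'grip_width': 0.26, 'finger_force': 62.428} -5.9589243103408585
```

servo_tool --rows '[{"tx": 0,"ty": 0.025,"tz": -0.01,"wx": 0,"wy": 0,"wz": 0,"gripper": 1},{"tx": 0,"ty": 0.025,"tz": 0,"wx": 0,"wy": 0,"wz": 0,"gripper": 1},{"tx": 0,"ty": 0,"tz": 0,"wx": 0,"wy": 0,"wz": 0,"gripper": 1}]'

```text
time: 15.9
tool_pos: [501.8, 66.8, 111.2]
ee_rot: [-0.001, 0.999, -0.052, 0.001]
ft_force: [-1.0, 9.7, 12.5]
grip_width: 0.259
finger_force: 61.4
```

servo_tool --rows '[{"tx": 0,"ty": -0.025,"tz": 0,"wx": 0,"wy": 0,"wz": 0,"gripper": 1},{"tx": 0,"ty": -0.025,"tz": 0,"wx": 0,"wy": 0,"wz": 0,"gripper": 1},{"tx": 0,"ty": 0,"tz": 0,"wx": 0,"wy": 0,"wz": 0,"gripper": 1}]'

```text
time: 16.27
tool_pos: [502.0, 68.9, 111.2]
ee_rot: [-0.0, 0.999, -0.052, 0.001]
ft_force: [-1.8, -0.2, 14.6]
grip_width: 0.261
finger_force: 61.5
```

```bash
python3 st.py
```

```text
{'time': 16.275, 'tool_pos': [502.027, 68.866, 111.221], 'ft_force': [-1.831, -0.245, 14.6], 'wrist_torque': [0.02, 0.166, -0.099], 'joint_pos': [0.044, 0.467, 1.877, 0.0, 0.797, 1.719], 'grip_width': 0.261, 'finger_force': 61.477} -5.958979666691391
```

The sideways check moved only about 2 mm of the 3 mm commanded, and the force rose to 10 N. The pin is in its hole, at its home height, with a light downward press.

```bash
python3 -c "
from plant import manip
print(manip.hand_in())"
```

```text
the job is handed in; nothing more can be done
None
```

The job is handed in at about 16 s: the key is wound to its stop at the green tick, the section has moved one hole (45 mm), and the gripper still holds the knob with the pin home. I wound the key in one continuous grip rather than re-gripping for separate part turns.

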